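Set and hold the sprung tweezers at the gauge mark

ROBOT

A 6-joint arm with a two-finger parallel gripper is mounted at the origin on a cart in front of the work surface, level with it; the furniture and walls round the work are solid. World frame = base frame: x ahead of the robot, y to its left, z up, the work surface at z = 0. Lengths are in mm, angles in degrees, forces in N, time in s.
With the tool pointing down it reaches from about 300 to 875 mm from the base axis. Payload 4.2 kg.
Tool frame: the origin (TCP) lies midway between the tips of the shut fingers; the grasp point (between the pads) lies 19 mm behind it; z points along the fingers, y is the line along which they close (so a half turn about z gives the same grasp; the last joint's range is limited). The gripper opens to 85 mm and grips with 20 to 120 N. Pads are 22 mm wide; open, the fingers measure 114 mm over their backs; the gripper's body (76 mm by 85 mm) begins 54 mm behind the grasp point. The pads swing forward as they close: fully open they stand 13 mm farther back than shut.
Start: joints at [-72.479, 18.312, 89.639, -0, 72.044, -1.146], TCP at [184.041, -544.766, 231.338] pointing down, gripper open.
Joint ranges: [-177.97, 177.97], [-48.28, 115.42], [12.27, 149.76], [-77.06, 257.06], [2.81, 150.46], [-146.56, 146.56]. Speed limits (degrees/s): [147.25, 147.25, 180, 180, 180, 180].

INTERFACE

Orientations are given as [roll, pitch, yaw] about the fixed x, y, z axes, in that order (R = Rz(yaw) Ry(pitch) Rx(roll)).
In Python, from cell import bot, telemetry, order, grab_frame, camera_info gives the robot as it stands (bot), with the cameras as plain functions, the readings (telemetry) and the job (order).
- The arm moves only by the shell command python3 drive.py 'ROWS' [FORCE]. ROWS is a JSON list of rows, 1 to 8 of them, each of 7 numbers: the finger opening in mm, then dx, dy, dz in mm, then a rotation vector rx, ry, rz in degrees; each row is the pose to reach, as a shift and turn from the pose commanded when the command began, along the tool's axes at that moment; what a row does not reach only later rows make up. A row lasts 1/8 s, in which the tool goes at most 62.5 mm and 10.7 degrees, less where a joint would pass 70% of its speed; a pose out of reach is approached as far as the arm can. The fingers move at their own pace and stop on an object; FORCE is the grip in N (left out, the last holds). Time passes only in rows, so rows that do not move let the fingers close. It prints the time, the measured TCP pose, the force, the opening and the grip force at its end.
- telemetry.observe(): the state, without advancing time (a new reading comes with each control period).
- grab_frame(name): name is "scene" or "side" or "wrist"; returns (picture, depth): 400x640x3 uint8, red, green, blue; 400x640 float32, mm along the optical axis (not along the pixel's ray), 0 where there is no reading.
- camera_info(name): a dict with "mtx" (3x3 intrinsics, pixels), "cam_to_world" (4x4, takes a point from camera to world coordinates). Camera axes: x right, y down, z forward; pixel columns grow to the right and rows downward; lengths in mm; the calibration is good to about 2 mm. The wrist camera is an equidistant fisheye: a pixel r from the principal point sees the ray r / f radians off the axis. A picture is of the moment at which its call begins: read the wrist's pose just before it. camera_info takes no time and is no camera call; for the wrist camera it gives the pose at the moment of the call.
- order.job_done(): hands the job in; it is judged then, once.
The state is a dict: "t": time; "q": joint angles; "joint_velocities": joint speeds; "tau": joint torques, N m; "position": TCP position; "tcp_rot": TCP orientation; "ft_force": force on the tool from outside, world axes, zero at the start; "ft_torque": the same for the moment, N m; "width": finger opening in mm; "grip_force": force on a finger pad.
Only numpy, scipy, OpenCV 4.12 (cv2) and the standard library are available. Lean on these libraries where they do the work, as an engineer would, in place of code of your own. Each camera call takes 0.05 s, during which the arm holds its last target. There are 200 camera calls.

TASK

Lift the tray with the handle off the top of the tool box and stand it flat on the bench, clear of the box. Then take the sprung tweezers out of the box by their grip pads and squeeze them until the pointer on the moving arm stands right opposite the rider on the gauge bar. Finish while still holding them level in the air, well above the box, with that gap kept steady; do not put them down, and leave the reel, capacitor and heatsink on the bench where they are.

Things in the scene. Friction and masses are not known exactly. Their poses are not given: they have to be found in the camera images.
- tool_box: Open grey plastic box fixed to the bench, 220 x 140 x 34 mm (x, y, z), walls and floor 4 mm. Origin: centre of its underside; x along its length. The tray closes its top; the tweezers lie on its floor.
- lift_tray: Loose aluminium lift-out tray (about 0.2 kg) nested in the mouth of the tool box. Origin: centre of its underside; x along its length. Body 208 x 128 mm, walls 22 mm high; its flange, 220 x 140 mm at z = 6 to 9 mm, rests on the box's rim, so the underside hangs 6 mm into the box, with 2 mm play all round. A handle bar runs over its middle.
- sprung_tweezers: Loose steel tweezers (about 60 g), 160 mm long, on their side on the box's floor (4 mm above the bench), roughly along the box's x; the arms close horizontally. Origin: underside, midway between the two grip pads; x points to the tips (65 mm ahead), the pivot is 85 mm behind. Fixed arm on the -y side, moving arm on +y. A gauge bar crosses above them at x = 45 mm; greatest height 26 mm.
- grip_pads (a point): Midway between the black ribbed grip pads on the outside of both arms (as they stand open), 8 mm above the tweezers' underside. Each pad is 36 mm long (tweezers' x) and 16 mm tall. Grip across the tweezers' y: 34 mm over both pads when open, about 17 mm when the tips touch.
- tray_handle (a point): Middle of the tray's straight black handle bar, 46 mm above the tray's underside. The bar lies along the tray's x, 100 mm long, 12 mm wide (y) and 12 mm tall, on two posts 45 mm either side of this point; beside it all is free down to the walls' height (22 mm); a divider of that height runs below it.
- free_spot (a point): Point on the bench, middle of a free patch 210 mm (x) by 250 mm (y), room enough for the tray laid along y, left of the bystanders. Between it and the box, tool stands and irons rise to 240 mm above the bench behind the line x = 0.44 m (y = -0.05 to 0.25 m); in front of that line nothing on the bench is over 30 mm tall.
- tweezer_arm (a joint): Closing angle of the moving arm about its pivot: 0 sprung open (30 mm between the tips), 0.2 rad shut (tips touch). The spring always opens it: 0.48 N m at 0, rising 3.0 N m per rad; that is 5.6 N (open) to 12.7 N (shut) on the grip pads. Squeezing by d over the pads moves the pointer about 1.6 d toward the tweezers' -y (27 mm in all).
- pointer (a point): Top of the upright pointer pin (2 mm wide) on the moving arm, close beside the gauge bar on its tip side. It travels along the tweezers' -y as they are squeezed; 15 mm in +y of the middle when open.
- rider_mark (a point): The rider, a small brass block 5 mm wide on the steel gauge bar, held by friction, marks the wanted gap. Point: middle of its top edge facing the pointer; axes as the tweezers. Set anew each time between 9 mm in +y and 7 mm in -y of the tweezers' middle. Lined up means pointer and rider have the same y in the tweezers' frame (in x the pointer is 2 mm ahead).
- fixed_tip (a point): Inner face of the tip of the fixed arm.
- moving_tip (a point): Inner face of the tip of the moving arm; 30 mm from the fixed tip when open.
- solder_reel: Bystander: small solder reel lying flat, 61 x 61 x 26 mm, on the bench left of the box; origin centre of underside.
- capacitor: Bystander: upright cylindrical capacitor, 22 mm in diameter, 26 mm tall; origin centre of underside.
- heatsink: Bystander: black finned heatsink, 35 x 50 x 28 mm; origin centre of underside.

How it is judged (in metres and radians):
On the way:
1. the tray stands flat on the bench, clear of the box and released (horizontal distance between lift_tray and tool_box above 0.15 m and height (world z) of lift_tray between -0.006 and 0.006 m and angle between lift_tray's own z axis and vertical below 0.06 rad and linear speed of lift_tray below 0.02 m/s and contact force between the fingers and lift_tray below 0.1 N), for 0.2 s.
At the end, for the whole second after the job is handed in: Tray flat on the bench (6 mm, 0.06 rad), over 150 mm from the box, untouched, at rest. Tweezers at rest in the fingers (over 1.5 N), underside over 60 mm above the bench, within 0.35 rad of level, pointer within 2.5 mm of the rider's middle along the bar (all of step 1 and height (world z) of sprung_tweezers above 0.06 m and angle between sprung_tweezers's own z axis and vertical below 0.35 rad and linear speed of sprung_tweezers below 0.03 m/s and velocity of joint tweezer_arm between -0.1 and 0.1 rad/s and contact force between the fingers and sprung_tweezers above 1.5 N and y of pointer in the frame of rider_mark between -0.0025 and 0.0025 m); the arm keeps its last pose, push and grip.
It fails at once if the solder reel on the bench was moved by more than 30 mm (distance of solder_reel from where it was at the start of the episode above 0.03 m).
It fails at once if the capacitor on the bench was moved by more than 30 mm (distance of capacitor from where it was at the start of the episode above 0.03 m).
It fails at once if the heatsink on the bench was moved by more than 30 mm (distance of heatsink from where it was at the start of the episode above 0.03 m).
It also fails if it takes over 61 s, if anything falls off the work surface, if the arm or the gripper's body presses on something with over 40 N, if the wrist force passes 120 N, or if a joint passes its speed limit or range.

## Working session

There is one attempt and no reset: what is moved stays moved. The work goes in short steps, Python scripts to look and compute and a shell command to move; the robot and the scene stay as the last step left them, time stands still between calls to the robot, and variables do not carry over. Pictures are saved under pics/ and viewed, at most 10 in all, crops included, and the job is handed in when it is done.

```bash
ls; mkdir -p pics; python3 - <<'E'
from cell import bot, telemetry, order, grab_frame, camera_info
import cv2,numpy as np
o=telemetry.observe();print({k:np.round(o[k],2).tolist() if not isinstance(o[k],str) else o[k] for k in o})
for n in("scene","side"):
    i=camera_info(n);print(n,np.round(i["mtx"],1).tolist(),np.round(i["cam_to_world"],3).tolist())
    p,d=grab_frame(n);cv2.imwrite(f"pics/{n}0.png",p[...,::-1]);np.savez(f"pics/{n}0.npz",p=p,d=d,K=i["mtx"],T=i["cam_to_world"])
E
```

```text
cell.py
drive.py
pics
{'t': 0.0, 'q': [-72.48, 18.35, 89.71, -0.0, 72.04, -1.15], 'joint_velocities': [-0.01, -0.04, -0.02, 0.02, 0.13, 0.09], 'tau': [-0.0, -41.55, -23.42, -0.0, 0.01, 0.0], 'position': [183.89, -544.29, 230.47], 'tcp_rot': [-179.9, -0.0, 18.67], 'ft_force': [-0.58, 0.52, 0.03], 'ft_torque': [0.05, -0.01, -0.0], 'grip_force': 0.0, 'width': 85.55}
scene [[438.6, 0.0, 319.2], [0.0, 438.6, 203.5], [0.0, 0.0, 1.0]] [[0.423, -0.611, 0.669, -320.415], [-0.906, -0.299, 0.299, -339.329], [0.017, -0.733, -0.68, 917.257], [0.0, 0.0, 0.0, 1.0]]
side [[407.0, 0.0, 316.3], [0.0, 407.0, 200.9], [0.0, 0.0, 1.0]] [[-0.965, -0.16, 0.206, 311.802], [-0.261, 0.57, -0.779, 754.298], [0.007, -0.806, -0.592, 610.062], [0.0, 0.0, 0.0, 1.0]]
```

View pics/scene0.png

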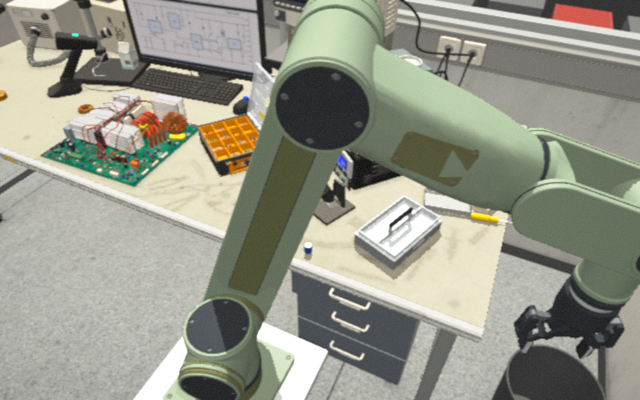

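View pics/side0.png

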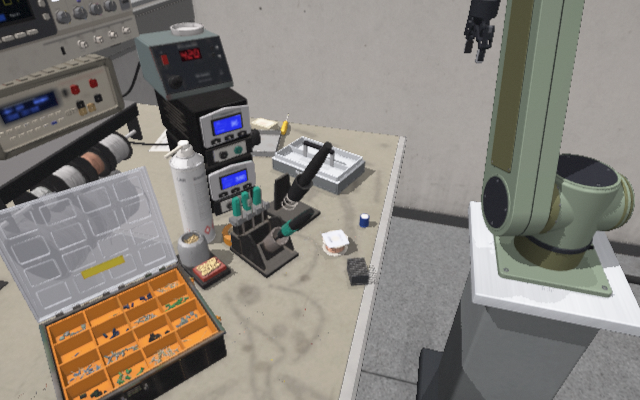

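The scene view shows the tray on the box at about (398,232), with its handle at (402,218) and the capacitor at (308,249). The side view shows the tray at (318,163), the capacitor at (364,220), the reel at (335,242) and the heatsink at (359,271). The free bench lies below the heatsink.

```bash
cat > h.py <<'E'
import numpy as np,cv2
def world(f):
    z=np.load(f);d=z["d"];K=z["K"];T=z["T"];v,u=np.mgrid[:400,:640]
    P=np.stack([(u-K[0,2])/K[0,0]*d,(v-K[1,2])/K[1,1]*d,d],-1)@T[:3,:3].T+T[:3,3]
    P[d<=0]=np.nan
    return z["p"],P
E
python3 - <<'E'
from h import *
tops=[]
for n,boxes in (("scene",{"tray":(350,190,445,272),"cap":(300,240,316,258)}),("side",{"tray":(268,132,370,192),"cap":(358,212,371,230),"reel":(320,230,350,256),"sink":(344,256,374,286)})):
    p,P=world(f"pics/{n}0.npz")
    for k,(a,b,c,d) in boxes.items():
        Q=P[b:d,a:c];C=p[b:d,a:c].astype(int)
        def rep(lab,m):
            X=Q[m]
            if len(X)>5:
                r=cv2.minAreaRect(X[:,:2].astype(np.float32));print(n,k,lab,len(X),X.mean(0).round(1),np.round(r[0],1),np.round(r[1],1),round(r[2],1),"z",np.percentile(X[:,2],[2,98]).round(1))
        z=Q[...,2]
        if k=="tray":
            near=(np.hypot(Q[...,0]-np.nanmedian(Q[...,0]),Q[...,1]-np.nanmedian(Q[...,1]))<140)
            rep("rim",near&(z>38)&(z<58)); rep("handle",near&(z>68)&(z<90)&(C.sum(-1)<200)); rep("flange",near&(z>28)&(z<38))
        else: rep("top",(z>18)&(z<36))
    if n=="side":
        # height map of bench, top view at 4 mm
        M=np.zeros((200,300,3),np.uint8)+60
        X=P.reshape(-1,3);ok=np.isfinite(X[:,0])&(X[:,0]>0)&(X[:,0]<800)&(X[:,1]>-600)&(X[:,1]<600);X=X[ok];c=p.reshape(-1,3)[ok]
        o=np.argsort(X[:,2]);M[(199-X[o,0]/4).astype(int),(299-(X[o,1]+600)/4).astype(int)]=np.where(X[o,2:3]<-10,0,c[o])[:,::-1]
        M=cv2.resize(M,None,fx=2.5,fy=2.5,interpolation=0)
        for x in range(0,800,100): cv2.putText(M,str(x),(0,int((200-x/4)*2.5)),0,.4,(0,255,255));cv2.line(M,(0,int((200-x/4)*2.5)),(750,int((200-x/4)*2.5)),(0,90,90),1)
        for y in range(-600,600,100): cv2.putText(M,str(y),(int((300-(y+600)/4)*2.5),495),0,.4,(0,255,255));cv2.line(M,(int((300-(y+600)/4)*2.5),0),(int((300-(y+600)/4)*2.5),500),(0,90,90),1)
        cv2.imwrite("pics/top.png",M)
E
```

```text
scene tray rim 768 [ 553.5 -193.9   44.9] [ 556.5 -194.4] [136.2 219.7] 70.0 z [38.3 52.6]
scene tray handle 53 [ 554.7 -193.9   78.4] [ 553.8 -193.7] [ 6.5 88. ] 70.6 z [74.7 82.4]
scene tray flange 1986 [ 551.8 -195.2   31.7] [ 558.2 -194. ] [141.  222.6] 69.5 z [28.3 37.4]
scene cap top 54 [392.3   9.5  24.1] [393.4  10.1] [22.8 21.2] 6.1 z [18.4 28.6]
side tray rim 768 [ 548.7 -181.4   44.7] [ 556.7 -189.4] [138.8 217.1] 69.4 z [38.2 52.7]
side tray handle 77 [ 567.  -191.    75.4] [ 557.9 -187.8] [ 8.5 96.5] 70.1 z [69.4 80.2]
side tray flange 1101 [ 546.8 -180.4   32.4] [ 554.6 -189.9] [142.2 216.9] 70.2 z [28.6 37.7]
side cap top 68 [393.1  14.2  24.7] [392.9  11.7] [21.  22.3] 9.6 z [18.4 27.4]
side reel top 378 [440.6 106.9  26.1] [441.  106.6] [53.8 56.6] 32.7 z [24.  28.2]
side sink top 374 [378.1 179.3  25.6] [378.5 176.8] [34.8 51.2] 21.5 z [19.1 29.1]
```

View pics/top.png

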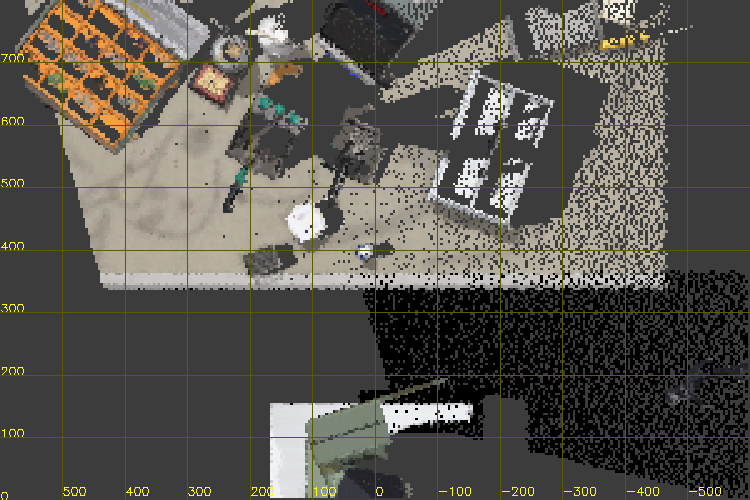

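```bash
python3 drive.py '[[60,58,-27,0,0,0,10],[60,116,-54,0,0,0,20],[60,174,-81,0,0,0,30],[60,232,-108,0,0,0,38.7],[60,291,-135,0,0,0,38.7],[60,349,-162,0,0,0,38.7],[60,407,-189,0,0,0,38.7],[60,465.6,-215.7,30,0,0,38.7]]' 40; python3 drive.py '[[60,0,0,50,0,0,0],[60,0,0,50,0,0,0]]'
python3 - <<'E'
from cell import bot, telemetry, order, grab_frame, camera_info
import cv2,numpy as np
o=telemetry.observe();print(np.round(o["position"],1),np.round(o["tcp_rot"],2),np.round(o["q"],1))
p,d=grab_frame("wrist");cv2.imwrite("pics/w1.png",p[...,::-1])
E
```

```text
t: 1.1
position: [539.3, -208.0, 211.5]
tcp_rot: [180.0, -0.2, -20.0]
ft_force: [0.2, -0.4, -0.0]
width: 59.8
grip_force: 0.0
t: 1.35
position: [534.6, -207.5, 156.6]
tcp_rot: [-180.0, 0.6, -19.9]
ft_force: [0.3, 0.9, 1.0]
width: 60.1
grip_force: 0.0
[ 534.6 -207.5  156.6] [-179.99    0.57  -19.95] [-22.4  21.7  95.9  -0.   63.   87.6]
```

View pics/w1.png

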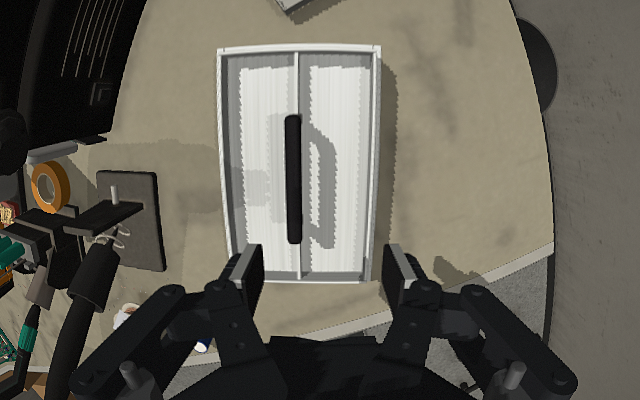

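The wrist view shows the tray from above, with the handle bar running from (292,116) to (294,243), roughly parallel to the tool's x axis. I'll cast rays onto the top of the bar at z=80.

```bash
cat >> h.py <<'E'
def wray(info,uv,z=None):
    """world points of wrist fisheye pixels on plane z (z may be array)"""
    uv=np.atleast_2d(uv).astype(float);K=np.array(info["mtx"]);T=np.array(info["cam_to_world"])
    m=(uv-[K[0,2],K[1,2]])/[K[0,0],K[1,1]];r=np.hypot(*m.T)+1e-9
    D=np.c_[m*(np.sin(r)/r)[:,None],np.cos(r)]@T[:3,:3].T
    return T[:3,3]+D*((np.asarray(z)-T[2,3])/D[:,2])[:,None]
E
python3 - <<'E'
from cell import bot, telemetry, order, grab_frame, camera_info
from h import *
i=camera_info("wrist");p,d=grab_frame("wrist")
o=telemetry.observe();print(np.round(o["position"],1),np.round(o["tcp_rot"],2))
m=(p.max(-1)<60);m[:100]=0;m[255:]=0;m[:,:270]=0;m[:,320:]=0
n,l,s,_=cv2.connectedComponentsWithStats(m.astype(np.uint8));k=1+s[1:,4].argmax();v,u=np.where(l==k);print(s[k])
X=wray(i,np.c_[u,v],80.);r=cv2.minAreaRect(X[:,:2].astype(np.float32));print(r)
m=p.min(-1)>1;
E
```

```text
[ 537.2 -209.7  161.2] [ 1.7999e+02 -1.0000e-02 -2.0060e+01]
[ 284  118   18  127 1933]
((562.6276245117188, -194.41571044921875), (11.490379333496094, 96.6075210571289), 69.59001922607422)
```

```bash
python3 drive.py '[[60,15,-22.7,20,0,0,0],[60,15,-22.7,50,0,0,0],[60,15,-22.7,80,0,0,0],[60,15,-22.7,104,0,0,0],[60,15,-22.7,104,0,0,0],[5,15,-22.7,104,0,0,0],[5,15,-22.7,104,0,0,0],[5,15,-22.7,104,0,0,0]]' 60; python3 drive.py '[[5,0,0,0,0,0,0],[5,0,0,0,0,0,0],[5,0,0,0,0,0,0]]'
```

```text
t: 2.45
position: [559.8, -193.4, 58.1]
tcp_rot: [-180.0, -0.2, -20.0]
ft_force: [0.1, -0.1, 2.7]
width: 10.4
grip_force: 59.4
t: 2.82
position: [559.8, -193.4, 58.1]
tcp_rot: [180.0, -0.1, -20.0]
ft_force: [-1.0, -0.7, 7.3]
width: 10.5
grip_force: 59.9
```

```bash
python3 drive.py '[[5,0,0,-5,0,0,0],[5,0,0,-15,0,0,0],[5,0,0,-30,0,0,0],[5,0,0,-50,0,0,0],[5,0,0,-80,0,0,0],[5,0,0,-110,0,0,0],[5,0,0,-140,0,0,0],[5,0,0,-170,0,0,0]]'; python3 drive.py '[[5,-15,0,-35,0,0,0],[5,-40,0,-65,0,0,0],[5,-65,0,-85,0,0,0],[5,-90,0,-90,0,0,0],[5,-110,0,-90,0,0,0],[5,-110,0,-90,0,0,0]]'
python3 - <<'E'
from cell import bot, telemetry, order, grab_frame, camera_info
import cv2,numpy as np
p,d=grab_frame("side");cv2.imwrite("pics/s2.png",p[...,::-1]);print(np.round(telemetry.observe()["q"],1))
E
```

```text
t: 3.82
position: [558.7, -193.0, 228.4]
tcp_rot: [180.0, -0.0, -20.0]
ft_force: [1.0, 0.1, -2.6]
width: 10.6
grip_force: 58.6
t: 4.58
position: [454.4, -155.0, 317.7]
tcp_rot: [180.0, -0.1, -20.0]
ft_force: [0.1, -0.5, -2.7]
width: 11.0
grip_force: 58.7
[-20.2   7.1  92.2  -0.   80.6  89.8]
```

View pics/s2.png

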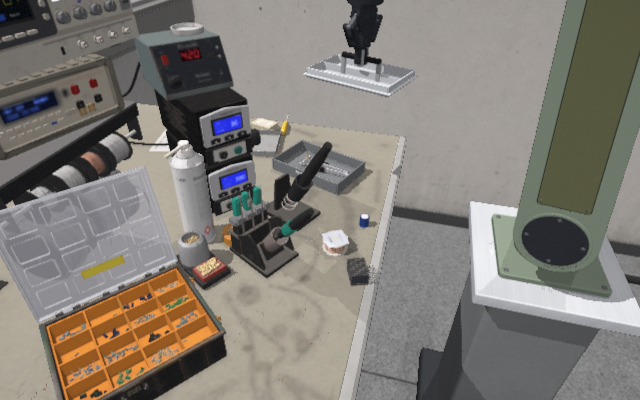

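The tray is held level about 290 mm up, and the open box is visible at (318,165). Next I swing it across to the free patch.

```bash
python3 drive.py '[[5,-10,-28,0,0,0,-6],[5,-25,-68,0,0,0,-15],[5,-40,-109,0,0,0,-24],[5,-55,-150,0,0,0,-33],[5,-70,-192,0,0,0,-42],[5,-85,-234,0,0,0,-51],[5,-100,-276,0,0,0,-60],[5,-117.6,-324,0,0,0,-70]]'; python3 drive.py '[[5,35,-28,0,0,0,-9],[5,67,-53,0,0,0,-18],[5,95,-75,0,0,0,-27],[5,120,-94,0,0,0,-35],[5,136,-106,0,0,0,-40],[5,136,-106,0,0,0,-40],[5,136,-106,0,0,0,-40]]'
```

```text
t: 5.62
position: [456.9, 190.9, 316.6]
tcp_rot: [180.0, -0.0, 50.3]
ft_force: [1.3, -0.3, -2.7]
width: 10.7
grip_force: 58.8
t: 6.5
position: [462.7, 361.2, 316.2]
tcp_rot: [-180.0, 0.1, 89.9]
ft_force: [0.6, 0.1, -2.2]
width: 10.7
grip_force: 58.8
```

```bash
python3 drive.py '[[5,0,-6,50,0,0,0],[5,0,-6,105,0,0,0],[5,0,-6,160,0,0,0],[5,0,-6,210,0,0,0],[5,0,-6,245,0,0,0],[5,0,-6,265,0,0,0],[5,0,-6,275,0,0,0],[5,0,-6,275,0,0,0]]'
python3 - <<'E'
from cell import bot, telemetry, order, grab_frame, camera_info
import cv2,numpy as np
p,d=grab_frame("side");cv2.imwrite("pics/s3.png",p[...,::-1])
E
python3 drive.py '[[5,0,0,3,0,0,0],[5,0,0,6,0,0,0],[5,0,0,9,0,0,0],[5,0,0,11,0,0,0],[5,0,0,11,0,0,0]]'
```

```text
t: 7.5
position: [456.7, 361.2, 41.5]
tcp_rot: [-180.0, 0.0, 89.9]
ft_force: [0.5, 0.2, -2.5]
width: 10.9
grip_force: 58.8
t: 8.18
position: [456.4, 361.6, 30.3]
tcp_rot: [-180.0, 0.0, 90.0]
ft_force: [-0.2, -0.2, -3.2]
width: 10.9
grip_force: 58.9
```

View pics/s3.png

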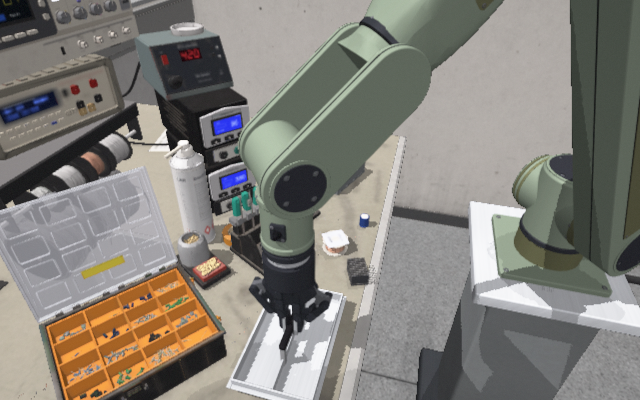

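The tray is hovering clear of the compartment box on its left and the heatsink on its right. I'll set it down and let go.

```bash
python3 drive.py '[[5,0,0,1,0,0,0],[5,0,0,2,0,0,0],[5,0,0,2,0,0,0]]'; python3 drive.py '[[40,0,0,0,0,0,0],[60,0,0,0,0,0,0],[60,0,0,0,0,0,0],[60,0,0,0,0,0,0],[60,0,0,-30,0,0,0],[60,0,0,-80,0,0,0],[60,0,0,-140,0,0,0],[60,0,0,-200,0,0,0]]'; python3 drive.py '[[60,0,0,-60,0,0,0],[60,0,0,-85,0,0,0],[60,0,0,-85,0,0,0]]'
python3 - <<'E'
from cell import bot, telemetry, order, grab_frame, camera_info
from h import *
i=camera_info("side");p,d=grab_frame("side");np.savez("pics/s4.npz",p=p,d=d,K=i["mtx"],T=i["cam_to_world"])
p,P=world("pics/s4.npz")
m=(P[...,0]>350)&(P[...,0]<580)&(P[...,1]>215)&(P[...,1]<500)&(P[...,2]>15)&(P[...,2]<30);m[:,:210]=0
X=P[m];print(len(X),cv2.minAreaRect(X[:,:2].astype(np.float32)),np.percentile(X[:,2],[5,50,95]))
t=X[X[:,2]>17];A=np.c_[t[:,:2],np.ones(len(t))];print(np.linalg.lstsq(A,t[:,2],rcond=None)[0])
E
```

```text
t: 8.55
position: [456.5, 361.7, 30.1]
tcp_rot: [180.0, -0.0, 90.0]
ft_force: [-2.4, -2.1, 7.6]
width: 10.9
grip_force: 60.3
t: 9.55
position: [456.2, 361.4, 230.1]
tcp_rot: [-180.0, 0.0, 90.0]
ft_force: [0.9, 0.1, 0.2]
width: 60.1
grip_force: 0.0
t: 9.93
position: [457.1, 362.1, 315.5]
tcp_rot: [179.8, -0.2, 90.0]
ft_force: [-0.9, 0.1, -0.3]
width: 60.0
grip_force: 0.0
1394 ((485.49462890625, 341.4320983886719), (187.953369140625, 251.3957061767578), 0.00977357942610979) [15.72658848 20.65542546 25.30155668]
[ 7.14878025e-03 -2.28962000e-04  1.78301595e+01]
```

```bash
python3 drive.py '[[85,-30,0,0,0,0,8],[85,-75,0,0,0,0,17],[85,-120,0,0,0,0,26],[85,-165,0,0,0,0,35],[85,-215,0,0,0,0,44],[85,-265,0,0,0,0,53],[85,-315,0,0,0,0,62],[85,-365,0,0,0,0,71]]'; python3 drive.py '[[85,-10,50,0,0,0,9],[85,-20,100,0,0,0,18],[85,-25,140,0,0,0,27],[85,-22,165,0,0,0,36],[85,-8,185,50,0,0,39],[85,0,190,100,0,0,39],[85,0,190,115,0,0,39],[85,0,190,115,0,0,39]]'
python3 - <<'E'
from cell import bot, telemetry, order, grab_frame, camera_info
import cv2,numpy as np
i=camera_info("wrist");o=telemetry.observe();print(np.round(o["position"],1),np.round(o["tcp_rot"],2))
p,d=grab_frame("wrist");cv2.imwrite("pics/w5.png",p[...,::-1]);np.savez("pics/w5.npz",p=p,d=d,mtx=i["mtx"],cam_to_world=i["cam_to_world"])
E
```

```text
t: 10.98
position: [455.0, -4.9, 311.1]
tcp_rot: [-179.9, 0.2, 18.7]
ft_force: [0.3, 0.6, -0.7]
width: 85.2
grip_force: 0.0
t: 11.98
position: [517.0, -182.6, 197.2]
tcp_rot: [180.0, 0.2, -20.0]
ft_force: [-0.1, -0.3, 1.4]
width: 85.0
grip_force: 0.0
[ 517.  -182.6  197.2] [180.     0.21 -20.02]
```

View pics/w5.png

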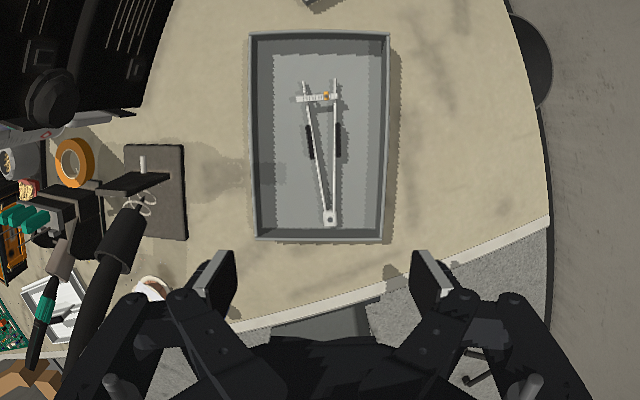

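The wrist view shows the open box. The tweezers' tips are at (303,82) and (336,82), the pivot at (330,220), and the black pads at (310,142) on the moving arm and (338,140) on the fixed arm. The rider is at (326,95) on the gauge bar.

```bash
cat >> h.py <<'E'
def blobs(m,off,amin):
    n,l,s,c=cv2.connectedComponentsWithStats(m.astype(np.uint8));out=[]
    for k in range(1,n):
        if s[k,4]>=amin: v,u=np.where(l==k);out.append(np.c_[u,v]+off)
    return out
E
python3 - <<'E'
from h import *
z=np.load("pics/w5.npz");p=z["p"]
x0,y0,x1,y1=285,70,355,235
C=p[y0:y1,x0:x1].astype(int)
ang=[]
for b in blobs(C.max(-1)<60,[x0,y0],40):
    X=wray(z,b,20.);r=cv2.minAreaRect(X[:,:2].astype(np.float32));print("pad",len(b),np.round(X.mean(0),1),np.round(r[0],1),np.round(r[1],1),round(r[2],1))
for b in blobs((C[...,0]-C[...,2]>50),[x0,y0],4): print("rider",len(b),b.mean(0),wray(z,b.mean(0),30.).round(1))
print("pivot",wray(z,[330,220],14.).round(1), "box corners",wray(z,[[249,33],[389,33],[385,241],[252,238]],34.).round(1).tolist())
E
```

```text
pad 158 [ 551.9 -211.4   20. ] [ 552.8 -211.8] [ 4.2 35.3] 70.4
pad 137 [ 560.6 -183.6   20. ] [ 560.3 -183.5] [ 4.7 34.9] 78.8
rider 36 [325.75        94.88888889] [[ 599.4 -215.3   30. ]]
pivot [[ 470.4 -173.7   14. ]] box corners [[686.7, -166.9, 34.0], [638.9, -295.8, 34.0], [433.6, -223.9, 34.0], [486.6, -88.8, 34.0]]
```

```bash
python3 drive.py '[[60,20,0.6,30,0,0,0],[60,42,0.6,70,0,0,0],[60,42,0.6,110,0,0,0],[60,42,0.6,135,0,0,0],[60,42,0.6,145,0,0,0],[60,42,0.6,145,0,0,0],[60,42,0.6,145,0,0,0]]' 40
python3 - <<'E'
from cell import bot, telemetry, order, grab_frame, camera_info
from h import *
i=camera_info("wrist");o=telemetry.observe();print(np.round(o["position"],1),np.round(o["tcp_rot"],2))
p,d=grab_frame("wrist");cv2.imwrite("pics/w6.png",cv2.resize(p[100:330,200:440,::-1],None,fx=2.5,fy=2.5));np.savez("pics/w6.npz",p=p,d=d,mtx=i["mtx"],cam_to_world=i["cam_to_world"])
E
```

```text
t: 12.9
position: [558.4, -198.5, 55.4]
tcp_rot: [180.0, -0.2, -20.0]
ft_force: [-0.1, -0.1, 0.6]
width: 59.7
grip_force: 0.0
[ 558.4 -198.5   55.4] [179.99  -0.21 -20.03]
```

View pics/w6.png

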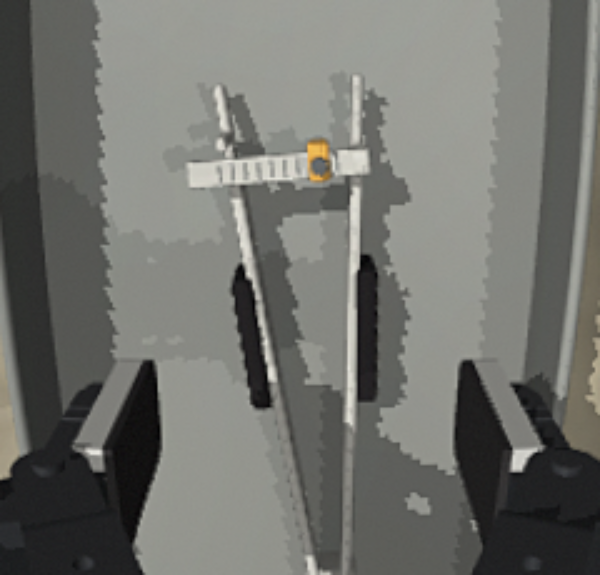

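The close view shows the pads at crop (252,337) and (367,330), the pointer at about (224,138) and the rider at (318,160). The tweezers sit centred between the fingers.

```bash
python3 - <<'E'
from h import *
z=np.load("pics/w6.npz");p=z["p"]
x0,y0,x1,y1=285,195,355,268
C=p[y0:y1,x0:x1].astype(int)
for b in blobs(C.max(-1)<50,[x0,y0],60):
    X=wray(z,b,18.);r=cv2.minAreaRect(X[:,:2].astype(np.float32));print("pad",len(b),np.round(r[0],1),np.round(r[1],1),round(r[2],1))
E
```

```text
pad 446 [ 553.3 -211.8] [ 4.5 39.3] 71.4
pad 411 [ 561.4 -183.6] [ 5.3 38.7] 77.8
```

```bash
python3 drive.py '[[60,-1,-0.6,20,0,0,-0.6],[60,-1,-0.6,35,0,0,-0.6],[60,-1,-0.6,45,0,0,-0.6],[60,-1,-0.6,49,0,0,-0.6],[60,-1,-0.6,49,0,0,-0.6],[40,-1,-0.6,49,0,0,-0.6],[34,-1,-0.6,49,0,0,-0.6],[34,-1,-0.6,49,0,0,-0.6]]' 40; python3 drive.py '[[30,0,0,0,0,0,0],[27,0,0,0,0,0,0],[26,0,0,0,0,0,0],[26,0,0,0,0,0,0],[26,0,0,0,0,0,0]]'
```

```text
t: 13.95
position: [556.9, -197.4, 5.1]
tcp_rot: [180.0, -0.1, -19.4]
ft_force: [-0.9, -0.7, 3.2]
width: 34.3
grip_force: 6.2
t: 14.58
position: [557.3, -197.7, 5.6]
tcp_rot: [180.0, -0.1, -19.4]
ft_force: [-0.8, -1.2, 5.7]
width: 26.2
grip_force: 10.1
```

```bash
python3 drive.py '[[26,0,0,-3,0,0,0],[26,0,0,-10,0,0,0],[26,0,0,-25,0,0,0],[26,0,0,-50,0,0,0],[26,0,0,-80,0,0,0],[26,0,0,-115,0,0,0],[26,0,0,-145,0,0,0],[26,0,0,-165,0,0,0]]'; python3 drive.py '[[26,0,0,0,0,0,0],[26,0,0,0,0,0,0]]'
python3 - <<'E'
from cell import bot, telemetry, order, grab_frame, camera_info
from h import *
i=camera_info("wrist");o=telemetry.observe();print(np.round(o["position"],1),np.round(o["tcp_rot"],2))
p,d=grab_frame("wrist");cv2.imwrite("pics/w7.png",cv2.resize(p[140:300,240:400,::-1],None,fx=3.7,fy=3.7,interpolation=cv2.INTER_CUBIC));np.savez("pics/w7.npz",p=p,d=d,mtx=i["mtx"],cam_to_world=i["cam_to_world"])
E
```

```text
t: 15.58
position: [556.9, -197.2, 172.3]
tcp_rot: [180.0, -0.2, -19.4]
ft_force: [0.2, -0.4, -1.2]
width: 26.2
grip_force: 8.3
t: 15.82
position: [555.9, -196.9, 169.0]
tcp_rot: [180.0, 0.1, -19.4]
ft_force: [0.4, 0.2, -1.1]
width: 26.1
grip_force: 8.3
[ 555.9 -196.9  169. ] [ 1.800e+02  7.000e-02 -1.943e+01]
```

View pics/w7.png

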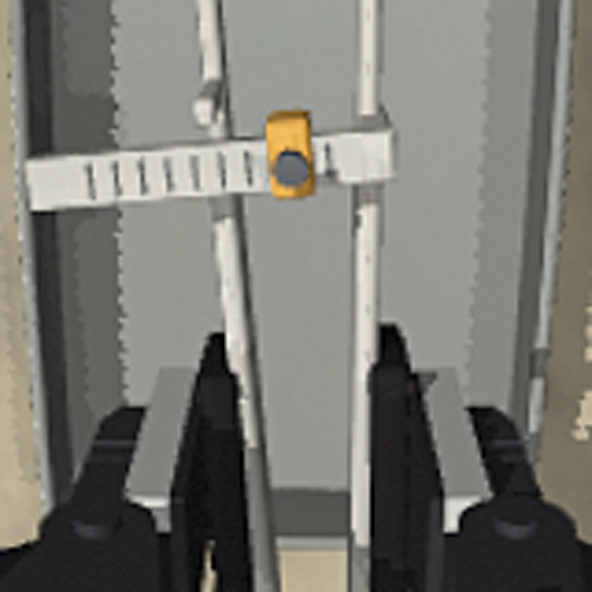

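The tweezers are held in the air. The brass rider is at crop (290,152) and the pointer pin at about (208,100), so more squeezing is needed. I'll use rays and depth to measure the offset along the bar.

```bash
cat > m.py <<'E'
from h import *
def meas(f,verbose=0):
    z=np.load(f);p=z["p"].astype(int);d=z["d"];K=z["mtx"];T=z["cam_to_world"]
    m=np.mgrid[:400,:640][::-1].transpose(1,2,0)
    r=np.hypot((m[...,0]-K[0,2])/K[0,0],(m[...,1]-K[1,2])/K[1,1])+1e-9
    D=np.dstack([(m[...,0]-K[0,2])/K[0,0]*np.sin(r)/r,(m[...,1]-K[1,2])/K[1,1]*np.sin(r)/r,np.cos(r)])
    P=(D/D[...,2:]*d[...,None])@T[:3,:3].T+T[:3,3]
    return p,P,z
if __name__=="__main__":
    p,P,z=meas("pics/w7.npz")
    dn=z["cam_to_world"][:3,:3].T@[0,0,-1.];th=np.arccos(dn[2]);K=z["mtx"];print("nadir px",K[:2,2]+K[0,0]*th*dn[:2]/np.hypot(*dn[:2]))
    np.set_printoptions(linewidth=200)
    print("z, rows 158-192 step1, cols 288-330 step 2");print(np.arange(288,330,2))
    for v in range(158,194): print(v,P[v,288:330:2,2].round(0).astype(int), p[v,288:312:2].mean(-1).astype(int))
E
python3 m.py
```

```text
nadir px [322.54921113 110.04853224]
z, rows 158-192 step1, cols 288-330 step 2
[288 290 292 294 296 298 300 302 304 306 308 310 312 314 316 318 320 322 324 326 328]
158 [  3   3   3   3 177 176 175   3   4   3   3   1   2   3   2   3   3   1   3   4   3] [152 153 153 128 221 199  66 151 153 152 153 153]
159 [  3   4   3   3 176 175 176   3   2   3   2   3   1   3   2   4   4   3   2   3   2] [153 152 153 123 221 202  75 150 154 153 155 153]
160 [  3   3   1   1 177 178 177   3   3   2   3   3   3   4   2   3   3   2   3   2   3] [153 153 152 143 210 189  86 144 154 152 154 153]
161 [  3   3   3   4 180 179 177   4   2   3   2   3   3   3   2   3   3   3   2   4   2] [152 153 152 151 166 142  85 144 152 152 155 154]
162 [  3   4   2   4 179 179 176   4   3   3   1   2   4   4   3   4   3   4   2   2   3] [152 152 153 154 123 103  89 146 154 153 153 155]
163 [  3   4   3   2 183 182 177   4   3   2   3   4   2   4   3   3   3   3   2   3   2] [152 152 154 150 115 103  96 144 153 155 154 152]
164 [  2   3   3 185 185 310 176   2   3   3   3   2   3   4   4   2   3   4   3   3   2] [153
[... 3405 characters left out ...]

189 [186 187 186 186 186 186 187 186 186 187 187 186 186 189 192 192 191 189 189 186 187] [213 212 159 219 210 216  83 213 210 206 180 206]
190 [185 187 187 186 185 186 188 187 185 187 187 187 186 189 191 192 192 190 188 186 187] [214 211 167 205 210 215 134 216 218 221 201 207]
191 [186 186 186 186 186 186 186 187 186 186 187 187 187 189 189 188 189 189 189   3   2] [212 213 190 191 209 209 179 203 208 207 205 193]
192 [186 187 186 186 187 187 186 187 186   4   3   3   2 189 188 190 189 189 188   3   3] [215 220 223 215 200 190 158 127  99 132 132 136]
193 [187   3   2   3   2 179 180 179 177   3   3   3   3 188 189 188   3   2   2   4   3] [152 145 143 145 134 134 136 118  73 156 148 150]
```

```bash
cat > m2.py <<'E'
import sys
from m import *
from cell import bot, telemetry, order, grab_frame, camera_info
f=sys.argv[1]
if len(sys.argv)>2:
    i=camera_info("wrist");p,d=grab_frame("wrist");np.savez(f,p=p,d=d,mtx=i["mtx"],cam_to_world=i["cam_to_world"])
p,P,z=meas(f)
R=np.zeros(p.shape[:2],bool);R[150:205,240:350]=1
Z=P[...,2];brass=R&(p[...,0]-p[...,2]>50);zr=np.median(Z[brass]);print("rider top z",zr.round(1))
bar=R&(abs(Z-(zr-2.5))<1.2)&~brass;bar=max(blobs(bar,[0,0],30),key=len);B=P[bar[:,1],bar[:,0]]
r=cv2.minAreaRect(B[:,:2].astype(np.float32));c=np.array(cv2.boxPoints(r));e=max((c[1]-c[0],c[2]-c[1]),key=np.linalg.norm);y=e/np.linalg.norm(e);y*=np.sign(y[1]);x=np.array([y[1],-y[0]])
print("bar",np.round(r[1],1),"tweezers yaw",np.degrees(np.arctan2(x[1],x[0])).round(2))
Rd=P[brass&(abs(Z-zr)<1.5)][:,:2];Rx,Ry=Rd@x,Rd@y;xf=np.percentile(Rx,98)
ry=(np.percentile(Ry,1)+np.percentile(Ry,99))/2
tall=[b for b in blobs(R&(Z>zr+.8)&(Z<zr+4)&~brass,[0,0],6)]
for b in tall:
    Q=P[b[:,1],b[:,0]];print("pin/screw",len(b),b.mean(0).round(1),"z",Q[:,2].mean().round(1),"x-xf",(Q[:,:2]@x).mean().round(2)-xf.round(2),"y-rider",round(((Q[:,:2]@y).min()+(Q[:,:2]@y).max())/2-ry,2),round((Q[:,:2]@y).mean()-ry,2))
print("rider width",np.ptp(Ry).round(1),"bar tilt z/y",np.polyfit(B[:,:2]@y,B[:,2],1)[0].round(3),"z/x",np.polyfit(B[:,:2]@x,B[:,2],1)[0].round(3))
E
python3 m2.py pics/w7.npz
```

```text
rider top z 188.7
bar [27.9  6.6] tweezers yaw -14.06
pin/screw 41 [295.1 169.6] z 190.7 x-xf 2.0799999999999272 y-rider 8.39 8.36
pin/screw 68 [318.2 185.1] z 191.8 x-xf -4.790000000000077 y-rider 0.12 -0.13
rider width 4.8 bar tilt z/y -0.002 z/x -0.019
```

The pointer is 8.4 mm short of the rider, so the opening has to come down about 5.2 mm to 20.9 mm.

```bash
python3 drive.py '[[25,0,0,0,0,0,0],[24,0,0,0,0,0,0],[23,0,0,0,0,0,0],[22,0,0,0,0,0,0],[21,0,0,0,0,0,0],[21,0,0,0,0,0,0],[21,0,0,0,0,0,0]]'; python3 m2.py pics/w8.npz 1
```

```text
t: 16.75
position: [556.5, -197.2, 169.5]
tcp_rot: [180.0, -0.0, -19.4]
ft_force: [-1.4, -0.3, -1.3]
width: 21.2
grip_force: 10.4
rider top z 189.3
bar [27.8  6.5] tweezers yaw -13.38
pin/screw 38 [305.2 170.6] z 191.4 x-xf 1.7299999999999045 y-rider 1.42 1.34
pin/screw 75 [310.4 186.7] z 192.3 x-xf -4.740000000000009 y-rider -0.07 -0.02
rider width 4.8 bar tilt z/y -0.005 z/x 0.004
```

```bash
python3 drive.py '[[20.5,0,0,0,0,0,0],[20,0,0,0,0,0,0],[20,0,0,0,0,0,0],[20,0,0,0,0,0,0],[20,0,0,0,0,0,0],[20,0,0,0,0,0,0]]'; python3 m2.py pics/w9.npz 1; python3 drive.py '[[20,0,0,0,0,0,0],[20,0,0,0,0,0,0],[20,0,0,0,0,0,0],[20,0,0,0,0,0,0],[20,0,0,0,0,0,0],[20,0,0,0,0,0,0],[20,0,0,0,0,0,0],[20,0,0,0,0,0,0]]'; python3 m2.py pics/w10.npz 1
python3 - <<'E'
from h import *
from cell import bot, telemetry, order, grab_frame, camera_info
p,_=grab_frame("wrist");a=cv2.resize(p[140:300,240:400,::-1],(400,400));q,_=grab_frame("side");cv2.imwrite("pics/fin.png",np.hstack([a,cv2.resize(q[:,150:550,::-1],(400,400))]))
E
```

```text
t: 17.55
position: [556.5, -197.2, 169.5]
tcp_rot: [180.0, -0.0, -19.4]
ft_force: [0.1, -0.8, -0.2]
width: 20.5
grip_force: 11.3
rider top z 189.3
bar [27.4  6.5] tweezers yaw -13.8
pin/screw 44 [307.3 170. ] z 191.4 x-xf 1.8700000000000045 y-rider -0.41 -0.39
pin/screw 69 [308.3 186.7] z 192.3 x-xf -4.649999999999977 y-rider 0.08 -0.07
rider width 4.9 bar tilt z/y 0.001 z/x 0.007
t: 18.6
position: [556.5, -197.2, 169.5]
tcp_rot: [180.0, -0.0, -19.4]
ft_force: [-1.1, 0.2, -1.2]
width: 20.3
grip_force: 11.3
rider top z 189.2
bar [27.2  6.6] tweezers yaw -12.01
pin/screw 43 [307.3 170.2] z 191.4 x-xf 1.9100000000000819 y-rider -0.63 -0.6
pin/screw 67 [308.4 186.8] z 192.2 x-xf -4.589999999999918 y-rider 0.08 -0.13
rider width 4.9 bar tilt z/y -0.004 z/x -0.02
```

View pics/fin.png

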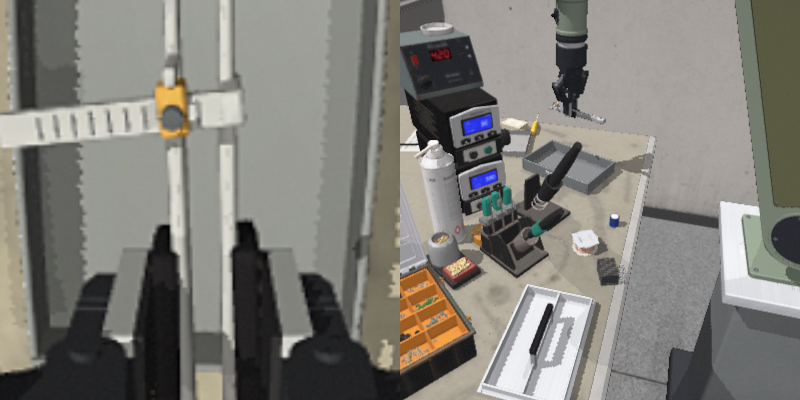

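The pointer sits opposite the rider, about 0.5 mm off. The tweezers are level in the air, the tray stands flat on the bench, and the bystanders haven't moved.

```bash
python3 -c "
from cell import bot, telemetry, order, grab_frame, camera_info
print(order.job_done())"
```

```text
the job is handed in; nothing more can be done
None
```

I handed the job in at about 19 s on the robot's clock, and no verdict came back: the tray stands flat on the free patch, and the tweezers are held level about 165 mm above the bench with the pointer about 0.5 mm from the rider (limit 2.5 mm).

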